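Take the multimeter out of its latched case

ROBOT

A 6-joint arm with a two-finger parallel gripper is mounted at the origin on the work surface. World frame = base frame: x ahead of the robot, y to its left, z up, the work surface at z = 0. Lengths are in mm, angles in degrees, forces in N, time in s.
With the tool pointing down it reaches from about 350 to 850 mm from the base axis. Payload 8.1 kg.
Tool frame: the origin (TCP) lies midway between the tips of the shut fingers; the grasp point (between the pads) lies 19 mm behind it; x points along the fingers, y is the direction in which the jaws open and shut, and the axes are right-handed (so a half turn about x gives the same grasp; the last joint's range is limited). The gripper opens to 85 mm and grips with 20 to 120 N. Pads are 22 mm wide; open, the fingers measure 114 mm over their backs; the gripper's body (76 mm by 85 mm) begins 54 mm behind the grasp point. The pads swing forward as they close: fully open they stand 13 mm farther back than shut.
Start: joints at [-81.44, 7.471, 85.268, -0, 87.261, -4.893], TCP at [139.609, -583.536, 231.292] pointing down, gripper open.
Joint ranges: [-169.43, 169.43], [-51.17, 129.36], [1.28, 143.12], [-76.62, 256.62], [0, 156.53], [-152.29, 152.29]. Speed limits (degrees/s): [136.94, 136.94, 159.86, 180, 180, 180].

INTERFACE

Orientations are given as [roll, pitch, yaw] about the fixed x, y, z axes, in that order (R = Rz(yaw) Ry(pitch) Rx(roll)).
In Python, from bench import r gives the robot as it stands.
- The arm moves only by the tool move_arm, never from a script. Its argument "deltas" is a list of rows, each a list of 2 entries, a list of its own where there are three numbers: the shift along the tool's x, y, z in mm, then the turn about the tool's x in degrees. A call has 1 to 12 rows; each row is the pose to reach, as a shift and turn from the pose measured when the call began, along the tool's axes at that moment; what a row does not reach only later rows make up. A row lasts 1/8 s, in which the tool goes at most 62.5 mm and 10.7 degrees, less where a joint would pass 70% of its speed; a pose out of reach is approached as far as the arm can. A call with a gripper value outside its range is refused whole. "jaw" is the opening, from -1 (shut) to 1 (fully open), set as the call begins (left out, the last holds). The fingers move at their own pace and stop on an object; "squeeze" is the grip in N (left out, the last holds). Time passes only in rows, so rows that repeat a pose let the fingers close. It gives the time, the measured TCP pose, the force and the opening at its end, in the units of the state.
- r.sense(): the state, without advancing time (a new reading comes with each control period).
- r.snapshot(name): name is "scene" or "top" or "wrist"; returns (picture, depth): 480x640x3 uint8, red, green, blue; 480x640 float32, mm along the optical axis (not along the pixel's ray), 0 where there is no reading.
- r.get_calibration(name): a dict with "fovy" (degrees; the focal length in pixels is half the picture's height over the tangent of half this angle, whatever the lens; pixels are square), "cx", "cy" (the principal point, pixels), "k1" (the pictures are not rectified: a ray, as slopes to the right and down, at radius r is drawn at 1 + k1 r^2 times it, then the intrinsics apply), "position" and "attitude" of the camera in the world; the wrist camera has in their place "tool_from_camera" (4x4, takes a point from camera to tool coordinates, whose origin is the TCP and whose axes are the tool frame's). Camera axes: x right, y down, z forward; pixel columns grow to the right and rows downward; lengths in mm; the calibration is good to about 2 mm. A picture is of the moment at which its call begins: read the wrist's pose just before it. get_calibration takes no time and is no camera call.
- r.hand_in(): hands the job in, once; it reports no verdict.
The state is a dict: "time": time; "joint_pos": joint angles; "qd": joint speeds; "joint_efforts": joint torques, N m; "tool_pos": TCP position; "tcp_rot": TCP orientation; "ft_force": force on the tool from outside, world axes, zero at the start; "wrist_torque": the same for the moment, N m; "finger_gap": finger opening in mm.
Only numpy, scipy, OpenCV 4.12 (cv2) and the standard library are available. Lean on these libraries where they do the work, as an engineer would, in place of code of your own. Each camera call takes 0.05 s, during which the arm holds its last target. There are 200 camera calls.

TASK

Get the multimeter out of its carrying case: swing the sprung latch lever on the case's front down past its dead point so that it stays open, then lift the lid right back until it rests open by itself. Take the meter out and lay it gently, face up, in the middle of the bench mat. Leave the latch and lid open and the other things on the bench where they are.

Things in the scene. Friction and masses are not known exactly. Their poses are not given: they have to be found in the camera images.
- case: Grey moulded carrying case, fixed, 150 (its x) by 240 (y) by 105 mm high shut; lower shell 75 mm high, walls 5 mm. Origin: centre of its underside; x runs from the latch front (robot side) to the hinge. The meter's bay is y -115 to +53 mm, its foam floor 30 mm up; the front rim is 13 mm thick at mid-front. Two ribs at y = +-18.5 mm beside the latch stick out 34 mm, up to 54 mm height.
- latch (a joint): Latch lever angle: 0 = shut (upright, claw over the lid's lug, lid locked); grows as its top swings away from the case and down; stop at 1.85 rad. An over-centre spring drives it back to 0 if let go before its dead point at about 0.7 rad, and on to the stop if beyond. Needs up to 0.2 N m (at the tab 4 N along the arc, or 13 N straight down).
- latch_tab (a point): Middle of the finger tab of the latch lever: steel plate 24 mm wide (case y), 5 thick, 24 long, sticking out level towards the robot from the top of the shut lever, which is as wide. Shut, this point is 117 mm in front of the case's origin and 92.5 mm up; the tab ends 11 mm further out. It turns with the lever.
- latch_pin (a point): Middle of the pin on which the latch lever turns: axis along case y, 101.5 mm in front of the case's origin, 45 mm up. The lever is a plate 24 mm wide and 50 mm high standing on it; its claw reaches back 16 mm over the lug.
- lid (a joint): Angle of the case's lid about its hinge at the rear rim: 0 = shut, 1.57 = upright, stop at 1.83 rad. No friction to speak of: let go before upright it falls shut, let go beyond upright it falls back on its stop and stays. Mass about 0.35 kg; lifting it at the lug takes about 2 N.
- lid_lug (a point): Middle of the free part of the lift lug at mid-front of the lid: grey block 28 mm wide (case y), 10 thick, sticking out 22 mm beyond the case's front. Shut, this point is 86 mm in front of the case's origin and 83 mm up. Beside it the lid's front is set back 10 mm in a scoop 100 mm wide for the fingers. It turns with the lid.
- lid_hinge (a point): Middle of the lid's hinge line: parallel to case y, 75 mm behind the case's origin and 75 mm up. The lid is 30 mm high and 150 mm deep.
- meter: Hand-held multimeter, black with a grey dial and a pale display, 60 (its x) by 130 (its y) by 32 mm (30 mm beside the dial), about 0.28 kg, lying face up on the foam in the case's larger bay, its underside 30 mm above the bench. Origin: centre of its underside; z out of the face, display end at +y.
- mat: Square dull green rubber bench mat, fixed, 200 by 200 by 4 mm, lying to the left or the right of the case. Origin: centre of its underside.
- chassis: Bystander: television circuit board in a black frame, 190 by 180 mm, 62 mm high, loose, on the other side of the case from the mat. Origin: centre of its underside.
- yoke: Bystander: deflection coil of white plastic and copper, 92 mm across, 62 mm high, standing on its wide end. Origin: centre of its underside.
- spool: Bystander: solder spool 53 mm across and 40 mm high, standing. Origin: centre of its underside.
- driver: Bystander: screwdriver 200 mm long lying on the bench, along its x. Origin: about its middle, on its underside.

How it is judged (in metres and radians):
On the way, in this order (a step that is already met when the one before it is completed fails the run):
1. the latch lever is thrown open and the lid is still shut (value of joint latch above 1.5 rad and value of joint lid below 0.2 rad), for 0.2 s.
2. the lid is right back on its stop, the meter still in the case (value of joint lid above 1.7 rad and horizontal distance between meter and case below 0.1 m), for 0.2 s.
At the end, for the whole second after the job is handed in: The latch lever is open (beyond 1.5 rad) and the lid rests back on its stop (beyond 1.7 rad); the meter lies still and face up (within 0.1 rad) flat on the mat, its centre within 45 mm of the mat's centre (value of joint latch above 1.5 rad and value of joint lid above 1.7 rad and horizontal distance between meter and mat below 0.045 m and z of meter in the frame of mat between 0 and 0.008 m and angle between meter's own z axis and vertical below 0.1 rad and linear speed of meter below 0.02 m/s); the robot touches nothing.
It fails at once if the meter is dropped or thrown onto the mat (faster than 0.45 m/s within 30 mm above it) (horizontal distance between meter and mat below 0.12 m and z of meter in the frame of mat below 0.034 m and linear speed of meter above 0.45 m/s).
It fails at once if the television board is moved more than 30 mm (distance of chassis from where it was at the start of the episode above 0.03 m).
It fails at once if the deflection coil is moved more than 30 mm (distance of yoke from where it was at the start of the episode above 0.03 m).
It fails at once if the solder spool is moved more than 30 mm (distance of spool from where it was at the start of the episode above 0.03 m).
It fails at once if the screwdriver is moved more than 30 mm (distance of driver from where it was at the start of the episode above 0.03 m).
It also fails if it takes over 66 s, if anything falls off the work surface, if the arm or the gripper's body presses on something with over 40 N, if the wrist force passes 120 N, or if a joint passes its speed limit or range.

## Working session

There is one attempt and no reset: what is moved stays moved. The work goes in short steps, Python scripts to look and compute and a tool call to move; the robot and the scene stay as the last step left them, time stands still between calls to the robot, and variables do not carry over. Pictures are saved under pics/ and viewed, about 8 in all and at most 12, crops included, and the job is handed in when it is done.

Besides the shell and the picture viewer there is one more tool, called after "Request:" as name([rows], argument=value, ...), one row to a line, values as JSON. move_arm: Moves the arm, as the interface text tells. Its arguments: {"type":"object","properties":{"deltas":{"type":"array","items":{"type":"array"}},"jaw":{"type":"number"},"squeeze":{"type":"number"}},"required":["deltas"]}

```bash
ls; mkdir -p pics
python3 - <<'E'
from bench import r
import cv2,numpy as np
s=r.sense();print({k:np.round(v,2).tolist() for k,v in s.items()})
for n in("scene","top"):
    p,d=r.snapshot(n);cv2.imwrite(f"pics/{n}0.png",p[:,:,::-1]);np.save(f"pics/{n}0.npy",d);print(n,r.get_calibration(n))
print(r.get_calibration("wrist"))
E
```

```text
pics
{'time': 0.0, 'joint_pos': [-81.44, 7.52, 85.33, 0.0, 87.26, -4.89], 'qd': [0.01, -0.02, 0.03, 0.05, -0.08, -0.03], 'joint_efforts': [-0.0, -56.94, -50.06, -0.0, 0.01, -0.0], 'tool_pos': [139.52, -582.99, 230.25], 'tcp_rot': [-96.14, 89.89, 97.31], 'ft_force': [-0.01, -0.2, 0.06], 'wrist_torque': [0.04, 0.02, -0.06], 'finger_gap': 85.46}
scene {'fovy': 55.00077493123952, 'cx': 316.0721898431457, 'cy': 239.2870090551304, 'k1': -0.04016022932971834, 'position': array([1543.65457361, -106.15825745,  635.85677286]), 'attitude': array([-1.20022908e+02, -5.42594185e-02,  8.30341122e+01])}
top {'fovy': 43.62766786834911, 'cx': 319.92585607114165, 'cy': 239.54484780119105, 'k1': 0.0669944819470087, 'position': array([ 561.21792496,  -12.46925161, 1480.16904095]), 'attitude': array([-176.91753945,    0.71541215,  -90.18597231])}
{'fovy': 70.94388671447841, 'cx': 318.7381091984569, 'cy': 235.53493425133814, 'k1': 0.004122233300196484, 'tool_from_camera': array([[-1.80417826e-04, -3.03073757e-01,  9.52967085e-01,
        -1.41680756e+02],
       [ 9.99999982e-01, -1.13103769e-04,  1.53351612e-04,
         2.05543974e-01],
       [ 6.13073195e-05,  9.52967095e-01,  3.03073772e-01,
        -7.71284283e+01],
       [ 0.00000000e+00,  0.00000000e+00,  0.00000000e+00,
         1.00000000e+00]])}
```

View pics/top0.png

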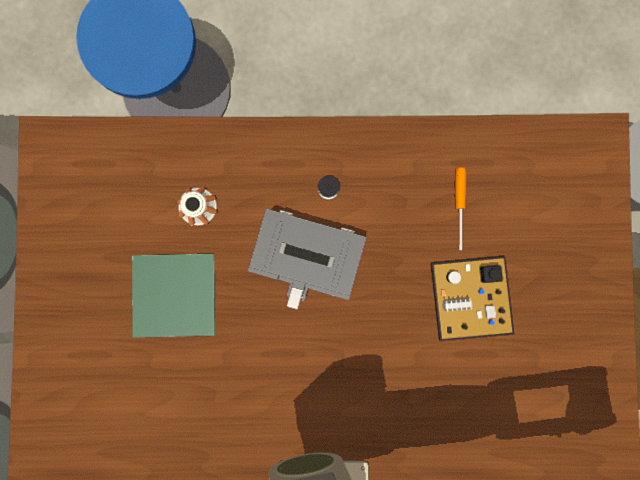

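View pics/scene0.png

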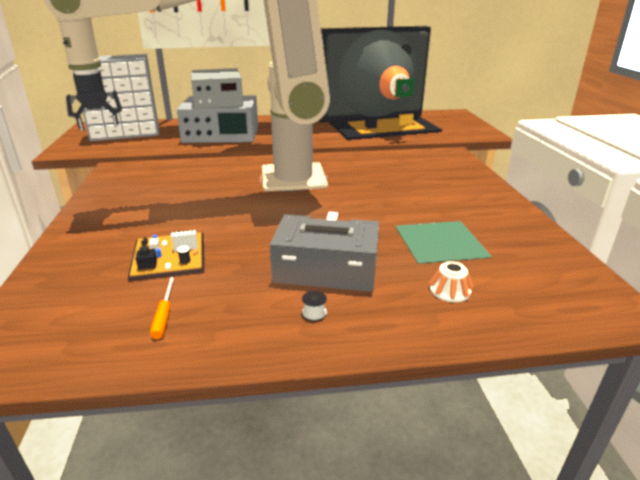

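The top view shows the case lid corners near (267,210), (366,237), (350,299) and (249,271), with the latch towards the robot at (295,297). The mat is centred at about (173,295) on the left, and the chassis is on the right at (472,298). The scene view agrees.

```bash
cat > h.py <<'E'
from bench import r
import cv2,numpy as np
from scipy.spatial.transform import Rotation as R
def rot(a): return R.from_euler('xyz',a,degrees=True).as_matrix()
def cam(n,state=None):
    c=r.get_calibration(n); f=240/np.tan(np.radians(c['fovy']/2))
    if n=='wrist':
        T=np.array(c['tool_from_camera']); Rt=rot(state['tcp_rot']); M=Rt@T[:3,:3]; p=Rt@T[:3,3]+state['tool_pos']
    else: M=rot(c['attitude']); p=np.array(c['position'])
    return c,f,M,p
def rays(cm,uv):
    c,f,M,p=cm; uv=np.atleast_2d(np.array(uv,float))
    s=(uv-[c['cx'],c['cy']])/f; x=s.copy()
    for _ in range(8): x=s/(1+c['k1']*(x**2).sum(1,keepdims=True))
    return np.c_[x,np.ones(len(x))]
def at_z(cm,uv,z):
    d=rays(cm,uv)@cm[2].T; return cm[3]+d*((z-cm[3][2])/d[:,2])[:,None]
def at_d(cm,uv,D): return cm[3]+(rays(cm,uv)*np.asarray(D)[:,None])@cm[2].T
def cloud(cm,D):
    v,u=np.mgrid[0:480,0:640]; P=at_d(cm,np.c_[u.ravel(),v.ravel()],D.ravel()).reshape(480,640,3); P[D<=0]=np.nan; return P
def proj(cm,P):
    c,f,M,p=cm; q=(np.atleast_2d(P)-p)@M; x=q[:,:2]/q[:,2:]
    return x*(1+c['k1']*(x**2).sum(1,keepdims=True))*f+[c['cx'],c['cy']]
E
python3 - <<'E'
from h import *
cm=cam('top');D=np.load('pics/top0.npy');P=cloud(cm,D);Z=P[...,2]
print(Z[300:305,320:330].mean(),Z[380:400,100:120].mean(),"mat",Z[290:300,160:180].mean(),"lid",Z[235:240,300:310].mean())
m=(Z>90)&(Z<118);m[:,:235]=0;m[:,380:]=0;m[:200]=0;m[315:]=0
n,l,st,ce=cv2.connectedComponentsWithStats(m.astype(np.uint8));print(st,ce)
print(np.round(at_z(cm,[(267,210),(366,237),(350,299),(249,271)],105),1))
print('rect',cv2.minAreaRect(P[l==1+np.argmax(st[1:,4])][:,:2].astype(np.float32)))
print('tab',np.round(at_z(cm,[(295,297),(287,306),(297,309)],92.5),1), np.round(Z[286:312:2,286:304:2],0))
print('mat',np.round(at_z(cm,[(132,255),(214,254),(214.5,336),(133,338)],4),1),at_z(cm,[(132,255),(214,254),(214.5,336),(133,338)],4).mean(0))
p=cv2.imread('pics/top0.png');cv2.imwrite('pics/top0c.png',cv2.resize(p[190:330,230:390],None,fx=5,fy=5,interpolation=cv2.INTER_CUBIC)[:600])
E
```

```text
-0.20607306930801314 nan mat 4.144125550205517 lid 105.44675677846121
[[     0      0    640    480 300449]
 [   248    209    118     91   6539]
 [   292    283      1      1      1]
 [   297    283      3      3      4]
 [   295    284      1      1      1]
 [   287    286     15     23    205]
 [   303    288      1      1      1]] [[319.79399166 239.16867422]
 [306.81617984 252.86450528]
 [292.         283.        ]
 [298.25       284.        ]
 [295.         284.        ]
 [293.95609756 297.26341463]
 [303.         288.        ]]
[[ 704.   126.2  105. ]
 [ 640.8 -101.3  105. ]
 [ 499.2  -63.7  105. ]
 [ 563.8  167.2  105. ]]
rect ((603.5005493164062, 35.712379455566406), (240.33236694335938, 150.113037109375), 73.89112854003906)
tab [[503.6  62.5  92.5]
 [483.   81.   92.5]
 [476.1  57.9  92.5]] [[  7.   1.  53.  90.  82.  87.  87.  90.  88.]
 [ -0.  57.  52.  92.  96.  86.  86.  90.  83.]
 [  2.  58.  84.  95.  96.  93.  94.  94.  87.]
 [ -1.  60.  87.  93.  93.  97.  94.  98.  85.]
 [  5.  54.  92.  92.  95.  95.  93.  96.  50.]
 [ -4.  56.  93.  93.  95.  92.  93.  72.  50.]
 [  0.  -1.  92.  96.  94.  93.  90.   1.  54.]
 [  1.  92.  99.  97.  96.  96.  93.   0.  51.]
 [  2.  94.  97.  94.  93.  96.  98.   2.  -3.]
 [  5.  96.  90.  96.  92.  96.  -2.  -3.   1.]
 [  8.  96.  97.  99.  96.  92.  -2.  -1.  -3.]
 [ -1.  -0.  -1.   4.   1. 103.  -2.   6.   2.]
 [  0.  -1.   4.   7.  -7.  -3.   1.   3.  -2.]]
mat [[604.6 467.4   4. ]
 [606.2 266.7   4. ]
 [406.  263.8   4. ]
 [402.6 461.4   4. ]] [504.84307723 364.81779495   4.        ]
```

View pics/top0c.png

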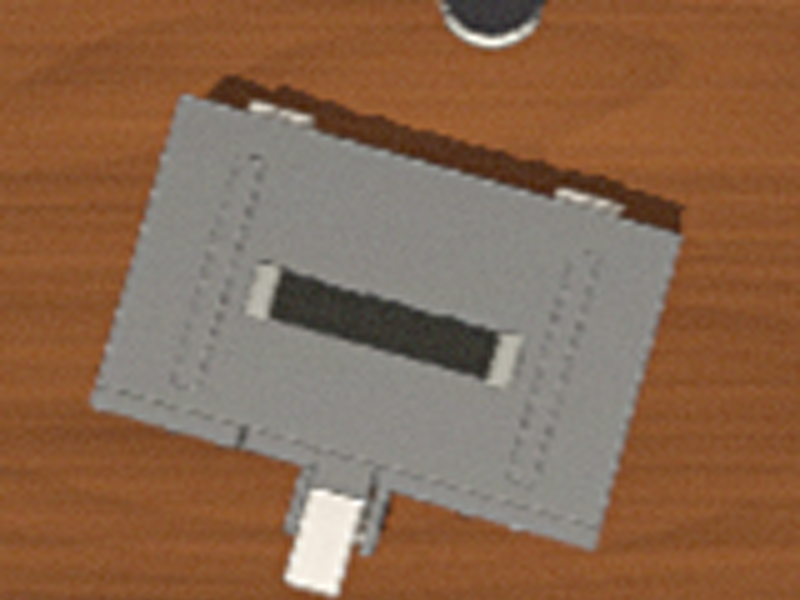

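```bash
cat >> h.py <<'E'
CP=np.array([603.5,35.7,0]);CY=-16.1
def case(p): return CP+rot([0,0,CY])@np.array(p,float)
def to(target,s=None,yaw_y=None):
    "tool-axis shift to a world target; yaw of tool y axis"
    s=s or r.sense();Rt=rot(s['tcp_rot']);print('t',s['time'],'pos',np.round(s['tool_pos'],1),'y',np.round(Rt[:,1],2),'z',np.round(Rt[:,2],2),'F',np.round(s['ft_force'],1),'gap',s['finger_gap'])
    ang=np.degrees(np.arctan2(Rt[1,1],Rt[0,1]))
    if yaw_y is not None: print('turn about tool x', (-(yaw_y-ang)+180)%360-180)
    print('shift',np.round(Rt.T@(np.array(target)-s['tool_pos']),1))
E
python3 - <<'E'
from h import *
for p in [(-131,0,130),(-131,0,98)]: 
  print(case(p)); to(case(p),None,73.9)
E
```

```text
[477.63793081  72.02821958 130.        ]
t 0.1 pos [ 139.5 -583.1  230.4] y [ 0.23 -0.97 -0.  ] z [-0.97 -0.23 -0.  ] F [ 0.3 -0.1 -0.1] gap 85.42745069638931
turn about tool x -150.44934814713423
shift [ 101.3 -558.3 -481.2]
[477.63793081  72.02821958  98.        ]
t 0.1 pos [ 139.5 -583.1  230.4] y [ 0.23 -0.97 -0.  ] z [-0.97 -0.23 -0.  ] F [ 0.3 -0.1 -0.1] gap 85.42745069638931
turn about tool x -150.44934814713423
shift [ 133.3 -558.2 -481.2]
```

Request:
move_arm([
  [[0,-23,-20],-5],
  [[0,-56,-48],-12],
  [[0,-93,-80],-20],
  [[0,-130,-112],-28],
  [[0,-167,-144],-36],
  [[0,-205,-176],-44],
  [[0,-242,-208],-52],
  [[0,-279,-240],-60],
  [[0,-316,-272],-68],
  [[0,-353,-304],-76],
  [[0,-390,-336],-84],
  [[0,-420,-362],-90],
], jaw=-1)

```text
time: 1.6
tool_pos: [394.2, -88.5, 230.9]
tcp_rot: [177.1, 89.9, 100.8]
ft_force: [-0.1, -1.0, -0.1]
finger_gap: 0.7
```

Run:
```python
from h import *
s=r.sense();print(s['joint_pos'])
to(case((-131,0,130)),s,73.9)
```

```text
[-2.00182941e+01 -2.44333061e+01  1.14110803e+02  9.00383054e-02
  9.03762947e+01 -3.37461729e+01]
t 1.6 pos [394.2 -88.5 230.9] y [0.97 0.24 0.  ] z [ 0.24 -0.97 -0.  ] F [-0.1 -1.  -0.1] gap 0.6902114257136817
turn about tool x -60.17157700085127
shift [ 101.1  119.1 -136. ]
```

Request:
move_arm([
  [[10,10,-12],-6],
  [[25,25,-30],-14],
  [[40,45,-52],-22],
  [[55,65,-75],-30],
  [[70,85,-98],-39],
  [[85,105,-120],-48],
  [[96,116,-132],-55],
  [[101,119,-136],-60],
  [[101,119,-136],-60.2],
])

```text
time: 2.72
tool_pos: [476.8, 72.3, 129.2]
tcp_rot: [159.1, 89.8, 143.0]
ft_force: [0.1, -0.1, 0.7]
finger_gap: -0.1
```

Run:
```python
from h import *
s=r.sense();print(s['joint_pos'])
to(case((-131,0,97)),s,73.9)
p,d=r.snapshot('wrist');cm=cam('wrist',s)
p=p[:,:,::-1].copy()
for q in [(-117,0,95),(-105,12,95),(-105,-12,95),(-128,12,95),(-128,-12,95),(-75,-14,88),(-75,50,75),(-75,-50,75),(-131,0,97)]:
    u=proj(cm,case(q))[0];cv2.circle(p,tuple(int(v) for v in u),3,(0,0,255),1)
cv2.imwrite('pics/w1.png',p)
```

```text
[ 2.45260970e+00 -6.66256666e+00  1.10341391e+02  1.08194664e-01
  7.64492262e+01 -7.15256524e+01]
t 2.725 pos [476.8  72.3 129.2] y [0.28 0.96 0.  ] z [ 0.96 -0.28 -0.  ] F [ 0.1 -0.1  0.7] gap -0.07145653393743998
turn about tool x 0.05271391651575641
shift [32.2 -0.1  0.9]
```

View pics/w1.png

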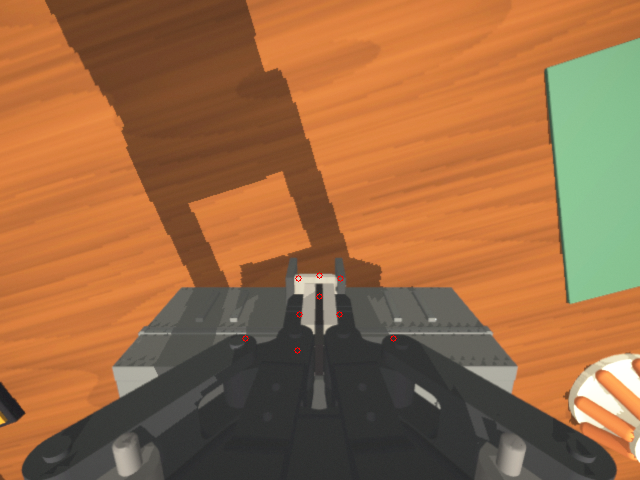

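The tab appears at (297-337, 272-315), within about 1 mm of the predicted corners, so the case pose is good. Next I press the tab along its arc.

Request:
move_arm([
  [[15,0,0],0],
  [[32,0,0],0],
  [[38,0,-5],0],
  [[42,0,-12],0],
  [[47,0,-18],0],
  [[52,0,-23],0],
  [[58,0,-27],0],
  [[64,0,-30],0],
  [[71,0,-33],0],
  [[78,0,-34],0],
  [[84,0,-34],0],
  [[84,0,-34],0],
])

```text
time: 4.28
tool_pos: [443.9, 81.6, 45.1]
tcp_rot: [164.5, 89.8, 148.3]
ft_force: [-0.3, 0.3, 0.1]
finger_gap: 0.2
```

Request:
move_arm([
  [[-15,0,-5],0],
  [[-45,0,-5],0],
  [[-80,0,0],0],
  [[-85,0,20],0],
], jaw=0.1)

```text
time: 4.78
tool_pos: [465.5, 76.3, 134.8]
tcp_rot: [42.8, 89.7, 26.7]
ft_force: [0.0, 0.3, -0.6]
finger_gap: 47.0
```

Run:
```python
from h import *
s=r.sense()
to(case((-90,0,70)),s,73.9)
p,d=r.snapshot('wrist');cm=cam('wrist',s)
cv2.imwrite('pics/w2.png',p[:,:,::-1])
p,d=r.snapshot('top')
P=cloud(cam('top'),d);Q=(P-CP)@rot([0,0,CY])
for x0 in range(-165,-70,8):
  m=(abs(Q[...,0]-x0)<4)&(abs(Q[...,1])<9); print(x0,m.sum(),np.round(np.nanmedian(Q[...,2][m]),1) if m.any() else '')
```

```text
t 4.775 pos [465.5  76.3 134.8] y [0.28 0.96 0.  ] z [ 0.96 -0.28  0.  ] F [ 0.   0.3 -0.6] gap 47.04082759825531
turn about tool x -0.0011732997277249524
shift [65.  -0.9 53.6]
-165 53 539.9
-157 59 543.2
-149 60 544.2
-141 61 544.9
-133 62 544.1
-125 59 541.8
-117 70 537.2
-109 85 530.8
-101 100 517.3
-93 53 93.2
-85 27 88.1
-77 28 87.2
```

View pics/w2.png

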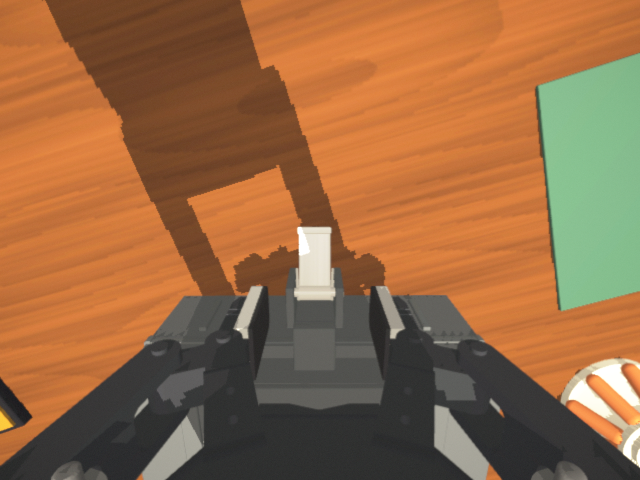

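The lever has stayed open, lying outwards at (315,260). The lug at (315,345) is centred between the fingers, so I will lower and grip it.

Request:
move_arm([
  [[0,-0.5,25],0],
  [[5,-1,53],0],
  [[35,-1,53],0],
  [[60,-1,53],0],
  [[72,-1,53],0],
  [[72,-1,53],0],
])

```text
time: 5.62
tool_pos: [515.5, 60.2, 60.7]
tcp_rot: [86.7, 89.9, 70.5]
ft_force: [0.6, -0.7, -0.2]
finger_gap: 47.1
```

Request:
move_arm([
  [[0,0,0],0],
  [[0,0,0],0],
  [[0,0,0],0],
  [[0,0,0],0],
], jaw=-1, squeeze=20)

```text
time: 6.12
tool_pos: [515.8, 58.8, 62.2]
tcp_rot: [-11.8, 89.9, -28.0]
ft_force: [-4.4, -7.8, 4.6]
finger_gap: 27.7
```

Run:
```python
from h import *
s=r.sense();to(case((-90,0,63)),s,73.9)
Q=rot([0,0,CY]).T@(s['tool_pos']-CP);print(Q)
a0=np.array([Q[0]-75, 83-75]) # grip point rel hinge
for th in np.radians(np.arange(5,105,5)):
    c,s_=np.cos(th),np.sin(th); b=np.array([a0[0]*c+a0[1]*s_, -a0[0]*s_+a0[1]*c]); print(round(np.degrees(th)),np.round([-(b-a0)[1],(b-a0)[0]],0))
```

```text
t 6.125 pos [515.8  58.8  62.2] y [ 0.28  0.96 -0.  ] z [ 0.96 -0.28  0.  ] F [-4.4 -7.8  4.6] gap 27.67450154437084
turn about tool x -0.06694393454176861
shift [-0.8  2.1  0.7]
[-90.66219909  -2.09398862  62.20541675]
5 [-14.   1.]
10 [-29.   4.]
15 [-43.   8.]
20 [-56.  13.]
25 [-69.  19.]
30 [-82.  26.]
35 [-94.  35.]
40 [-105.   44.]
45 [-115.   54.]
50 [-124.   65.]
55 [-132.   77.]
60 [-139.   90.]
65 [-146.  103.]
70 [-150.  117.]
75 [-154.  131.]
80 [-157.  145.]
85 [-158.  159.]
90 [-158.  174.]
95 [-156.  188.]
100 [-154.  202.]
```

Request:
move_arm([
  [[-7,0,0],0],
  [[-21,0,2],0],
  [[-36,0,6],0],
  [[-50,0,10],0],
  [[-63,0,16],0],
  [[-76,0,22],0],
  [[-88,0,30],0],
  [[-100,0,39],0],
  [[-110,0,49],0],
  [[-120,0,60],0],
  [[-129,0,72],0],
  [[-139,0,90],0],
])

```text
time: 7.62
tool_pos: [602.4, 33.8, 202.0]
tcp_rot: [-43.9, 90.0, -60.1]
ft_force: [-0.6, -2.4, -2.9]
finger_gap: 27.5
```

Run:
```python
from h import *
s=r.sense();to(case((75,-2,62)),s,73.9);print(rot([0,0,CY]).T@(s['tool_pos']-CP))
```

```text
t 7.625 pos [602.4  33.8 202. ] y [ 0.28  0.96 -0.  ] z [ 0.96 -0.28  0.  ] F [-0.6 -2.4 -2.9] gap 27.482994269663447
turn about tool x -0.055708065204754575
shift [140.    0.3  75.5]
[ -0.57541537  -2.12840166 201.95175506]
```

Request:
move_arm([
  [[-3,0,6],0],
  [[-9,0,20],0],
  [[-13,0,34],0],
  [[-16,0,48],0],
  [[-18,0,62],0],
  [[-18,0,76],0],
  [[-18,0,91],0],
  [[-15,0,105],0],
  [[-13,0,115],0],
  [[-13,0,115],0],
])

```text
time: 8.88
tool_pos: [713.6, 1.8, 215.3]
tcp_rot: [6.8, 89.9, -9.4]
ft_force: [0.4, -1.9, 2.4]
finger_gap: 27.8
```

Request:
move_arm([
  [[0,0,0],0],
  [[0,0,0],0],
  [[-10,0,0],0],
  [[-40,0,-20],0],
  [[-80,0,-60],0],
  [[-110,0,-110],0],
  [[-115,0,-150],0],
  [[-115,0,-150],0],
], jaw=1)

```text
time: 9.88
tool_pos: [567.9, 44.6, 332.9]
tcp_rot: [16.5, 89.7, 0.4]
ft_force: [0.1, 0.9, 0.5]
finger_gap: 85.5
```

Run:
```python
from h import *
s=r.sense()
to(case((0,-31,300)),s,-16.1);print(s['joint_pos'])
p,d=r.snapshot('wrist');cv2.imwrite('pics/w3.png',p[:,:,::-1]);np.save('pics/w3.npy',d)
cm=cam('wrist',s)
P=cloud(cm,d);Q=(P-CP)@rot([0,0,CY])
m=(Q[...,2]>90)&(Q[...,0]>60)&(abs(Q[...,1])<115)
print('lid',m.sum(), np.polyfit(Q[...,2][m],Q[...,0][m],1) if m.sum()>50 else '')
```

```text
t 9.875 pos [567.9  44.6 332.9] y [0.28 0.96 0.  ] z [ 0.96 -0.28  0.  ] F [0.1 0.9 0.5] gap 85.48401834243154
turn about tool x 90.01607869224915
shift [ 33.  -29.7  36.5]
[-6.70204042e-01  1.36542838e+00  8.11933877e+01  5.48454769e-03
  9.71557478e+01 -7.45853922e+01]
lid 19449 [ 0.11768212 99.57403407]
```

View pics/w3.png

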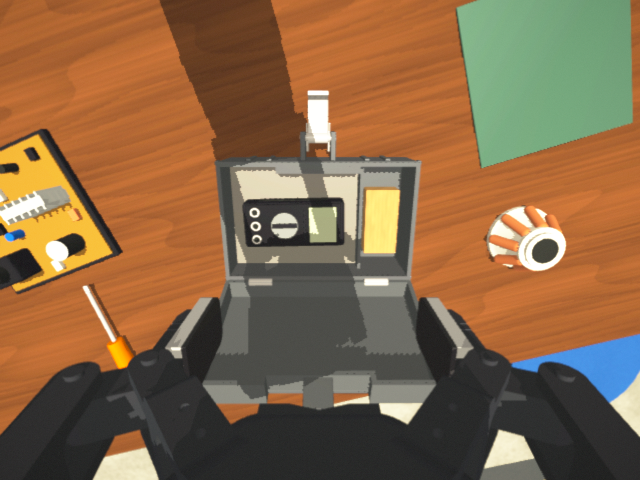

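The lid is back on its stop. The meter lies face up in the bay, with face corners near (245,200), (342,198), (343,244) and (246,247).

Run:
```python
from h import *
s=r.sense();s['tool_pos'];cm=cam('wrist',s)
d=np.load('pics/w3.npy');P=cloud(cm,d);Q=(P-CP)@rot([0,0,CY])
print(np.round((at_z(cm,[(245,200),(342,198),(343,244),(246,247)],60)-CP)@rot([0,0,CY]),1))
m=(Q[...,2]>54)&(Q[...,2]<68)&(abs(Q[...,0])<58)&(Q[...,1]<48)&(Q[...,1]>-112)
n,l,st,ce=cv2.connectedComponentsWithStats(m.astype(np.uint8));i=1+np.argmax(st[1:,4])
print(st[i],np.nanmedian(Q[l==i][:,2]),cv2.minAreaRect(Q[l==i][:,:2].astype(np.float32)),Q[l==i].min(0),Q[l==i].max(0))
pc=cv2.imread('pics/w3.png')[140:300,205:435];cv2.imwrite('pics/w3c.png',cv2.resize(pc,None,fx=3.4,fy=3.4,interpolation=cv2.INTER_CUBIC))
c=[(-75,-120,75),(-75,120,75),(75,-120,75),(75,120,75)];print(proj(cm,[case(q) for q in c]))
```

```text
[[-26.9 -93.7  60. ]
 [-29.4  27.3  60. ]
 [ 31.3  29.8  60. ]
 [ 35.4 -96.6  60. ]]
[ 242  201  102   46 4392] 58.6426185395014 ((5.492891311645508, -34.684654235839844), (59.711978912353516, 128.8404998779297), 1.0868356227874756) [-24.68328031 -99.36495995  54.02637334] [36.02302787 30.17064097 63.12596436]
[[216.76581008 161.93951998]
 [423.58937343 161.84135527]
 [227.62481945 279.6863389 ]
 [412.50809859 279.52991821]]
```

View pics/w3c.png

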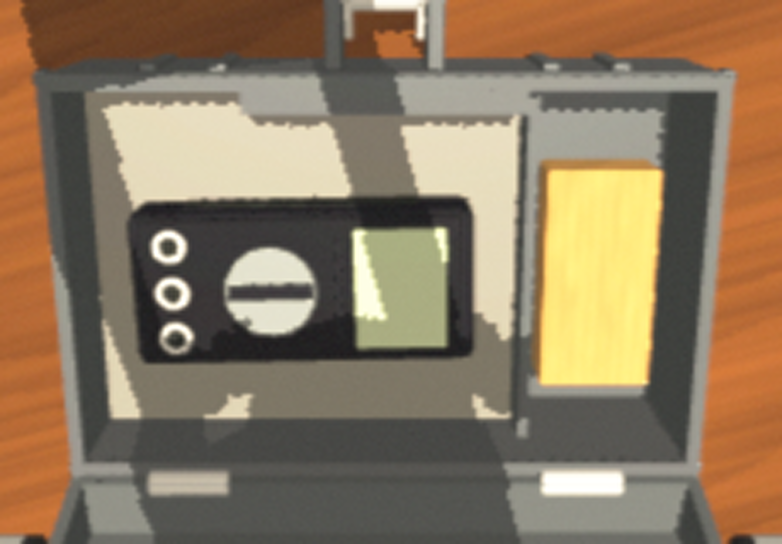

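Run:
```python
from h import *
to(case((5.5,-34.7,150)),None,-15)
```

```text
t 9.925 pos [568.9  44.1 332. ] y [0.28 0.96 0.  ] z [ 0.96 -0.28  0.  ] F [ 0.3 -0.4  1.1] gap 85.33463385402737
turn about tool x 88.88445253450845
shift [182.1 -33.3  40.3]
```

Request:
move_arm([
  [[0,-3,4],6],
  [[10,-6,8],14],
  [[20,-10,13],23],
  [[35,-14,18],32],
  [[55,-18,23],41],
  [[75,-22,28],50],
  [[95,-26,33],59],
  [[115,-30,37],68],
  [[135,-32,39],77],
  [[150,-33,40],84],
  [[165,-33,40],88.9],
  [[170,-33,40],88.9],
])

```text
time: 11.42
tool_pos: [598.7, 0.9, 160.5]
tcp_rot: [100.8, 89.9, -4.2]
ft_force: [-1.1, 0.3, 0.3]
finger_gap: 85.5
```

Run:
```python
from h import *
s=r.sense();print(s['joint_pos'])
to(case((5.5,-34.7,28)),s,-15)
p,d=r.snapshot('wrist');cm=cam('wrist',s);p=p[:,:,::-1].copy()
Mr=rot([0,0,1.1])
for q in [(-30,-65,30),(30,-65,30),(30,65,30),(-30,65,30)]: cv2.circle(p,tuple(int(v) for v in proj(cm,case(Mr@q+[5.5,-34.7,30]))[0]),3,(0,0,255),1)
cv2.imwrite('pics/w4.png',p)
```

```text
[-4.82366952e+00  9.59103050e+00  9.04116672e+01  1.17827273e-03
  7.98872374e+01  1.01797990e+01]
t 11.425 pos [598.7   0.9 160.5] y [ 0.97 -0.26  0.  ] z [-0.26 -0.97 -0.  ] F [-1.1  0.3  0.3] gap 85.54896481247172
turn about tool x -0.0036937368079179578
shift [132.5   0.2  -0. ]
```

View pics/w4.png

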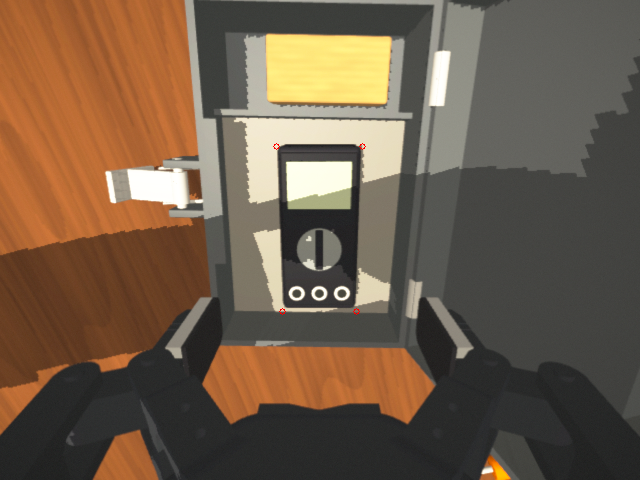

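The predicted corners match the meter at (278-360, 146-308), and it is centred between the fingers. Descending.

Request:
move_arm([
  [[10,0,0],0],
  [[30,0,0],0],
  [[55,0,0],0],
  [[80,0,0],0],
  [[100,0,0],0],
  [[115,0,0],0],
  [[125,0,0],0],
  [[131,0,0],0],
  [[132,0,0],0],
])

```text
time: 12.6
tool_pos: [599.0, 0.9, 28.5]
tcp_rot: [102.0, 89.9, -2.9]
ft_force: [-0.2, -0.1, 0.6]
finger_gap: 85.3
```

Request:
move_arm([
  [[0,0,0],0],
  [[0,0,0],0],
  [[0,0,0],0],
  [[0,0,0],0],
  [[0,0,0],0],
], jaw=-1, squeeze=50)

```text
time: 13.22
tool_pos: [599.8, 0.9, 29.5]
tcp_rot: [101.4, 89.8, -3.5]
ft_force: [-0.5, -0.0, 5.2]
finger_gap: 59.0
```

Request:
move_arm([
  [[-5,0,0],0],
  [[-15,0,0],0],
  [[-30,0,0],0],
  [[-50,0,0],0],
  [[-72,0,0],0],
  [[-94,0,0],0],
  [[-112,0,0],0],
  [[-125,0,0],0],
  [[-130,0,0],0],
])

```text
time: 14.35
tool_pos: [599.7, 0.9, 160.7]
tcp_rot: [100.9, 89.7, -4.0]
ft_force: [0.6, 0.4, -2.3]
finger_gap: 59.3
```

Run:
```python
from h import *
s=r.sense();to((504.8,364.8,60),s,0)
p,d=r.snapshot('wrist');cm=cam('wrist',s);P=cloud(cm,d)
Rt=rot(s['tcp_rot']);q=(P-s['tool_pos'])@Rt
# meter face centroid in tool frame
m=(abs(q[...,0]+33)<8)&(abs(q[...,1])<28)&(abs(q[...,2])<90)
print(m.sum(),np.nanmin(q[m],0),np.nanmax(q[m],0),np.nanmedian(q[m],0))
cv2.imwrite('pics/w5.png',p[:,:,::-1])
```

```text
t 14.35 pos [599.7   0.9 160.7] y [ 0.97 -0.26  0.01] z [-0.26 -0.97 -0.  ] F [ 0.6  0.4 -2.3] gap 59.254226832274206
turn about tool x -14.919615950570403
shift [ 100.  -185.9 -327.1]
36089 [-34.01399288 -27.99930137 -65.79778381] [-25.00108802  27.99949337  39.08250838] [-30.09127825  -0.31122511 -25.94339375]
```

View pics/w5.png

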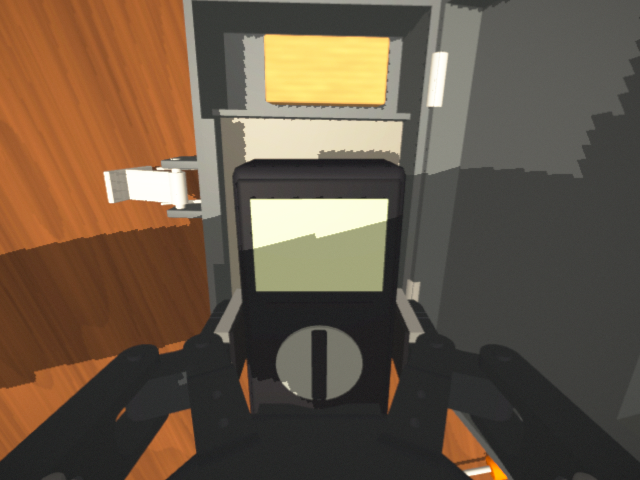

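The meter is level in the grip with its face visible, centred at about (320,290). Carrying it to the mat.

Request:
move_arm([
  [[0,-5,-8],-1],
  [[0,-15,-26],-2],
  [[0,-32,-56],-4],
  [[0,-52,-92],-5],
  [[0,-72,-127],-6],
  [[0,-92,-162],-8],
  [[0,-112,-197],-9],
  [[0,-132,-232],-11],
  [[0,-152,-267],-12],
  [[0,-169,-297],-13.5],
  [[5,-180,-317],-15],
  [[20,-186,-327],-15],
])

```text
time: 15.9
tool_pos: [503.8, 366.5, 139.9]
tcp_rot: [92.5, 89.7, 2.7]
ft_force: [-0.0, 0.2, -2.0]
finger_gap: 59.0
```

Run:
```python
from h import *
to((504.8,364.8,5),None,0)
```

```text
t 15.9 pos [503.8 366.5 139.9] y [1.   0.   0.01] z [ 0. -1. -0.] F [-0.   0.2 -2. ] gap 58.97189705923582
turn about tool x 0.19770717659906722
shift [1.349e+02 1.000e-01 1.700e+00]
```

Request:
move_arm([
  [[10,0,0],0],
  [[30,0,1],0],
  [[55,0,1],0],
  [[80,0,1],0],
  [[100,0,1],0],
  [[112,0,1],0],
  [[120,0,1],0],
  [[125,0,1],0],
  [[128,0,1],0],
  [[130,0,1],0],
  [[132,0,1],0],
  [[132,0,1],0],
])

```text
time: 17.4
tool_pos: [504.6, 365.5, 7.9]
tcp_rot: [92.5, 89.7, 2.7]
ft_force: [0.4, 0.3, -1.5]
finger_gap: 59.3
```

Request:
move_arm([
  [[1,0,0],0],
  [[2,0,0],0],
  [[3,0,0],0],
  [[4,0,0],0],
  [[4,0,0],0],
])

```text
time: 18.02
tool_pos: [504.6, 365.5, 3.8]
tcp_rot: [91.8, 89.7, 2.0]
ft_force: [0.4, 0.7, -2.9]
finger_gap: 59.3
```

Request:
move_arm([
  [[0.5,0,0],0],
  [[1,0,0],0],
  [[1.5,0,0],0],
  [[1.5,0,0],0],
])

```text
time: 18.52
tool_pos: [504.7, 365.5, 3.5]
tcp_rot: [91.0, 89.7, 1.2]
ft_force: [-4.9, -4.6, 10.5]
finger_gap: 59.2
```

In contact (10 N upward). Releasing and rising.

Request:
move_arm([
  [[-0.5,0,0],0],
  [[-0.5,0,0],0],
  [[-0.5,0,0],0],
  [[-0.5,0,0],0],
  [[-5,0,0],0],
  [[-20,0,0],0],
  [[-50,0,0],0],
  [[-95,0,0],0],
  [[-145,0,0],0],
  [[-195,0,0],0],
  [[-220,0,0],0],
  [[-220,0,0],0],
], jaw=1)

```text
time: 20.02
tool_pos: [505.0, 366.5, 228.2]
tcp_rot: [107.8, 89.3, 18.0]
ft_force: [-0.2, 0.3, -0.5]
finger_gap: 85.4
```

Request:
move_arm([
  [[-10,-20,0],0],
  [[-20,-60,0],0],
  [[-20,-100,0],0],
  [[-20,-120,0],0],
  [[-20,-120,0],0],
])

```text
time: 20.65
tool_pos: [383.3, 365.8, 245.8]
tcp_rot: [105.6, 89.4, 15.9]
ft_force: [0.1, 0.7, -0.0]
finger_gap: 85.2
```

Run:
```python
from h import *
p,d=r.snapshot('top');cv2.imwrite('pics/top1.png',p[:,:,::-1])
cm=cam('top');P=cloud(cm,d);Z=P[...,2]
m=(Z>20)&(Z<45)&(abs(P[...,0]-505)<95)&(abs(P[...,1]-365)<95)
if m.sum()>50: print(m.sum(),np.median(Z[m]),cv2.minAreaRect(P[m][:,:2].astype(np.float32)))
to((504,365,300))
```

```text
1369 33.93426795591563 ((507.1376953125, 368.57470703125), (133.13424682617188, 57.83848571777344), 89.62271881103516)
t 20.7 pos [384.3 365.8 246. ] y [1.   0.   0.01] z [ 0. -1. -0.] F [-0.7  0.7 -0.6] gap 85.70804990979592
shift [-52.6 120.3   1.2]
```

View pics/top1.png

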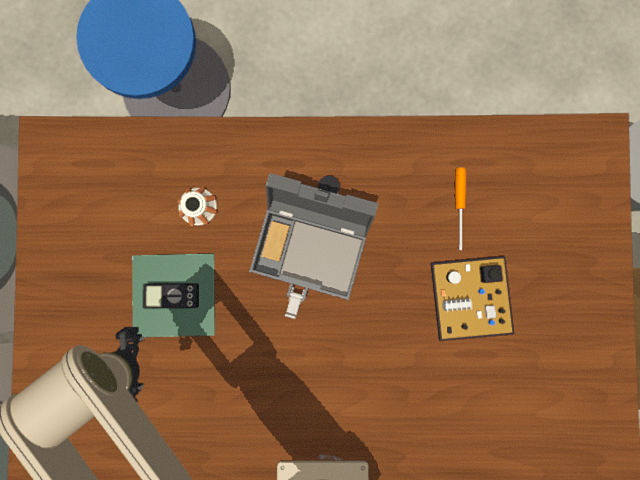

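The meter lies face up at (172,295) in the middle of the mat. The lid and latch (292,305) are open, and the other things are where they were.

```bash
python3 -c "
from bench import r
print(r.hand_in())"
```

```text
the job is handed in; nothing more can be done
None
```

The job is handed in: the meter lies face up in the middle of the mat, and the latch and lid are both open. I pushed the latch tab down along its arc past the dead point, and the lever stayed open. I then gripped the lug, swung the lid back past upright and let go. The meter was lifted out by its sides and lowered until it touched, about 10 N upward at contact. The hand-in report gives no verdict.

- **Meter:** the final top view put its centre about 5 mm from the mat's centre. Its face was flat at about 34 mm height, as expected for a 30 mm meter on a 4 mm mat.
- **Latch and lid:** both looked open in the final view. I judged their angles from the pictures and did not measure them.
- **Other things:** the coil, screwdriver and television board showed no visible shift. The spool is now partly hidden behind the open lid, but its visible part was where it was before.
- **Robot:** the gripper was clear of everything, about 120 mm in front of the meter and at 246 mm height. The clock read about 21 s of the 66 s allowed.

No check failed. One reading was off: the side force of about 8 N at the lug showed my grip was about 2 mm off centre there, and it caused no trouble.

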